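Start the toaster on defrost

TASK

The two slices standing in the toaster are frozen, so start it properly with your fingertips: first push the browning slide all the way to the dark end (the biggest dot), then press the lever down until it catches and let go, and then press the defrost key - the square one with the snowflake - fully down and let it come back. Do not press the other two keys, do not lift the bread, and leave everything else on the worktop where it stands.

Things in the scene. Friction and masses are not known exactly. Their poses are not given: they have to be found in the camera images.
- toaster: Steel two-slot toaster, black ends, 265 x 175 x 180 mm, fixed. Origin at the foot of its front face's middle (the end with the lever, which faces the robot); x runs to the rear along the slots, y left, z up. Black control panel on top: x 8 to 104, y -64 to 64, surface z 183 mm; three keys in a row at x 28, y 42, 0, -42 mm; browning slide behind them at x 74 mm; slots at x 112 to 240 mm.
- lever_top (a point): Centre of the upper face of the grey lever pad that stands out from the middle of the front face: 40 mm wide, 36 mm deep (8 to 44 mm in front of the face), 12 mm thick; upper face 155 mm above the worktop when up. It moves straight down with the carriage.
- carriage (a joint): Carriage with lever and bread racks, in m down from its upper stop: 0 up, 0.047 on its lower stop. A spring pushes it up (about 3 N at the top, 5 N low down, some 8 N while the catch is passed, at about 0.030 to 0.040). Once pressed beyond about 0.041 a spring catch snaps in and it stays down at about 0.040 when let go; not pressed that far it springs up again.
- slide_knob (a point): Centre of the upper face of the browning slide's small grey knob, 18 mm along x, 12 mm wide along y, upper face 14 mm above the panel, bottom 4 mm above it. Its centre slides across from toaster y 25 to -25 mm; a row of five dots behind it grows from small (left, light) to big (right, dark). A wall cabinet hangs 0.55 m above the worktop, its handles from 0.53 m ahead of the robot on.
- browning_slide (a joint): Browning slide, in m from its left (light) end: 0 at the smallest dot, 0.050 at the stop by the biggest dot; moves toward the toaster's -y. About 1.5 N of friction, stays where it is left. The toaster reads it when the lever goes down, so it is set first.
- defrost_top (a point): Centre of the upper face of the defrost key: square, 22 x 22 mm, raised snowflake; its place in the row of three (left, middle or right) varies.
- defrost_key (a joint): Key with a spring travel of 5 mm (about 1.4 N to start, 4.5 N fully down), standing 8 mm proud of the panel; comes back up by itself. 0 up, 0.005 fully down. Works only while the carriage is down.
- stop_top (a point): Centre of the upper face of the stop key: round, 22 mm across, small cross; cancels the toasting, not to be pressed. Its place in the row varies.
- stop_key (a joint): Key with a spring travel of 5 mm (about 1.4 N to start, 4.5 N fully down), standing 8 mm proud of the panel; comes back up by itself. 0 up, 0.005 down.
- reheat_top (a point): Centre of the upper face of the reheat key: oblong, 28 mm along x and 14 mm wide, three small waves; not to be pressed. Its place in the row varies.
- reheat_key (a joint): Key with a spring travel of 5 mm (about 1.4 N to start, 4.5 N fully down), standing 8 mm proud of the panel; comes back up by itself. 0 up, 0.005 down.
- slice_left_mid (a point): Middle of the slice of bread (104 x 14 x 105 mm, 45 g) that stands loose in the left slot; its top is 230 mm above the worktop while the carriage is up. It rides down with the carriage.
- slice_right_mid (a point): The same for the slice in the right slot.
- salt_shaker: Salt shaker, 44 mm across, 90 mm high, on the worktop to the left of the toaster's front; origin at the centre of its underside.
- egg_cup: Egg cup, 48 mm across, 46 mm high, to the left of the toaster; origin at the centre of its underside.
- spice_a: Spice jar with a green lid, 46 mm across, 106 mm high, to the left; origin at the centre of its underside.
- spice_b: Spice jar with a dark lid, 44 mm across, 105 mm high, to the left; origin at the centre of its underside.
- lunch_box: Red lunch box, 140 x 200 x 73 mm, to the left, farther back; origin at the centre of its underside.
Mind the look-alikes: they are no part of the job. Leave any pink look-alike of the part that bears slice_left_mid alone.

How it is judged:
On the way, in this order (a step that is already met when the one before it is completed fails the run):
1. the browning slide is pushed to its dark end (value of joint browning_slide above 0.046 m), for 0.1 s.
2. the lever is down, caught and let go (value of joint carriage above 0.036 m and value of joint browning_slide above 0.046 m and contact force between the fingers and carriage below 0.2 N), for 0.2 s.
3. the defrost key is pressed fully down while the carriage is down (value of joint defrost_key above 0.0042 m and value of joint carriage above 0.036 m), for 0.05 s.
At the end, for the whole second after the job is handed in: The browning slide is within 4 mm of its dark end, the carriage stays down on its catch (more than 36 mm down) with both slices lowered in their slots, all three keys are up again (within 1.5 mm), and the other things stand within 30 mm of where they were (value of joint browning_slide above 0.046 m and value of joint carriage above 0.036 m and value of joint each of defrost_key, stop_key, reheat_key below 0.0015 m and z of each of slice_left_mid, slice_right_mid in the frame of toaster below 0.155 m and distance of each of salt_shaker, egg_cup, spice_a, spice_b, lunch_box from where it was at the start of the episode below 0.03 m); the robot touches nothing.
It fails at once if the stop key was pressed (more than 2 mm) (value of joint stop_key above 0.002 m).
It fails at once if the reheat key was pressed (more than 2 mm) (value of joint reheat_key above 0.002 m).
It fails at once if the defrost key was pressed before the lever was down (value of joint defrost_key above 0.0025 m and value of joint carriage below 0.03 m).
It fails at once if a slice of bread was lifted (more than 15 mm) (z of any of slice_left_mid, slice_right_mid in the frame of toaster above 0.193 m).
It fails at once if another thing on the worktop was moved more than 30 mm (distance of any of salt_shaker, egg_cup, spice_a, spice_b, lunch_box from where it was at the start of the episode above 0.03 m).
It also fails if it takes over 48 s, if anything falls off the work surface, if the arm or the gripper's body presses on something with over 40 N, if the wrist force passes 120 N, or if a joint passes its speed limit or range.

ROBOT

A 7-joint arm with a two-finger parallel gripper is mounted at the origin on a cart in front of the work surface, level with it; the furniture and walls round the work are solid. World frame = base frame: x ahead of the robot, y to its left, z up, the work surface at z = 0. Lengths are in m, angles in rad, forces in N, time in s.
With the tool pointing down it reaches from about 0.425 to 0.925 m from the base axis. Payload 6.8 kg.
Tool frame: the origin (TCP) lies at the centre of the arm's flange, where the gripper is bolted on; the fingertips stand 173 mm ahead of it and the grasp point (between the pads) lies 155 mm ahead of it; z points along the fingers, y is the direction in which the jaws open and shut (so a half turn about z gives the same grasp; the last joint's range is limited). The gripper opens to 85 mm and grips with 20 to 120 N. Pads are 22 mm wide; open, the fingers measure 114 mm over their backs; the gripper's body (76 mm by 85 mm) begins 54 mm behind the grasp point. The pads swing forward as they close: fully open they stand 13 mm farther back than shut.
Start: joints at [-1.256, 0.477, 0.022, 1.555, -0.011, 1.109, -0.083], TCP at [0.277, 0.616, 0.405] pointing down, gripper open.
Joint ranges: [-2.96, 2.96], [-0.34, 2.1], [-1.41, 1.46], [0.24, 2.44], [-1.37, 4.51], [0.17, 1.92], [-2.96, 2.96]. Speed limits (rad/s): [2.39, 2.39, 3.14, 3.14, 3.14, 3.14, 3.14].

INTERFACE

Orientations are given as a rotation vector (axis times angle).
In Python, from bench import readout, grab_frame, camera_model, r gives the robot as it stands.
- The arm moves only by the tool apply_moves, never from a script. Its argument "deltas" is a list of rows, each an object with "xyz": the shift along the world's x, y, z in m, a list of three; "turn": the turn about the world's z in rad. In form: [{"xyz": [dx, dy, dz], "turn": turn}, ...]. A call has 1 to 12 rows; each row shifts and turns the commanded pose from where the row before left it; what a row does not reach is not made up. A row lasts 1/12 s, in which the tool goes at most 41.7 mm and 7.16 degrees, less where a joint would pass 70% of its speed; a pose out of reach is approached as far as the arm can. A call with a gripper value outside its range is refused whole. "claw" is the gripper's target within -1 to 1 (shut at 1, half-way at 0, fully open at -1), set as the call begins (left out, the last holds). The fingers move at their own pace and stop on an object; "squeeze" is the grip in N (left out, the last holds). Time passes only in rows, so rows that do not move let the fingers close. It gives the time, the measured TCP pose, the force and the opening at its end, in the units of the state.
- readout.get_obs(): the state, without advancing time (a new reading comes with each control period).
- grab_frame(name): name is "side" or "top"; returns the picture (480x640x3 uint8, red, green, blue); there is no depth.
- camera_model(name): a dict with "intrinsics" (3x3 intrinsics, pixels), "k1" (the pictures are not rectified: a ray, as slopes to the right and down, at radius r is drawn at 1 + k1 r^2 times it, then the intrinsics apply), "R" (3x3) and "t" (3): a world point X has camera coordinates R X + t. Camera axes: x right, y down, z forward; pixel columns grow to the right and rows downward; lengths in m; the calibration is good to about 2 mm. A picture is of the moment at which its call begins. camera_model takes no time and is no camera call.
- r.hand_in(): hands the job in, once; it reports no verdict.
The state is a dict: "clock": time; "joints": joint angles; "qvel": joint speeds; "tau": joint torques, N m; "tcp_pos": TCP position; "orientation": TCP orientation; "contact_force": force on the tool from outside, world axes, zero at the start; "moment": the same for the moment, N m; "grip_width": finger opening in m.
Only numpy, scipy, OpenCV 4.12 (cv2) and the standard library are available. Lean on these libraries where they do the work, as an engineer would, in place of code of your own. Each camera call takes 0.05 s, during which the arm holds its last target.

## Working session

There is one attempt and no reset: what is moved stays moved. The work goes in short steps, Python scripts to look and compute and a tool call to move; the robot and the scene stay as the last step left them, time stands still between calls to the robot, and variables do not carry over. Pictures are saved under pics/ and viewed, and the job is handed in when it is done.

Besides the shell and the picture viewer there is one more tool, called after ">>>" by a JSON object that holds its "op" and its "data". apply_moves: Moves the arm, as the interface text tells. Its arguments: {"type":"object","properties":{"deltas":{"type":"array"},"claw":{"type":"number"},"squeeze":{"type":"number"}},"required":["deltas"]}

```bash
mkdir -p pics
python3 - <<'E'
from bench import readout, grab_frame, camera_model, r
import cv2
for n in("side","top"):
    f=grab_frame(n); cv2.imwrite(f"pics/{n}0.png",f[:,:,::-1]); c=camera_model(n); print(n,c)
print(readout.get_obs())
E
```

```text
side {'intrinsics': array([[514.92570787,   0.        , 322.73501348],
       [  0.        , 514.92570787, 234.21013054],
       [  0.        ,   0.        ,   1.        ]]), 'k1': 0.046561007031354344, 'R': array([[-0.99426966, -0.10506678, -0.01971855],
       [-0.05595823,  0.66869358, -0.74142941],
       [ 0.09108527, -0.73607735, -0.67074109]]), 't': array([0.53657963, 0.18562307, 0.9022416 ])}
top {'intrinsics': array([[554.49312608,   0.        , 322.7412915 ],
       [  0.        , 554.49312608, 246.59954228],
       [  0.        ,   0.        ,   1.        ]]), 'k1': 0.016827634495127308, 'R': array([[-0.0193634 , -0.99974403,  0.01170176],
       [-0.98076402,  0.01671945, -0.19447981],
       [ 0.19423438, -0.01524246, -0.98083672]]), 't': array([-0.11113076,  0.55816849,  1.151367  ])}
{'clock': 0.1, 'joints': array([-1.25608469,  0.4776972 ,  0.02231912,  1.55636621, -0.01149192,
        1.10930036, -0.08312301]), 'qvel': array([ 0.00055528, -0.0039915 ,  0.00025313, -0.00103536, -0.00051017,
       -0.00184154, -0.00101472]), 'tau': array([ 4.11379311e-03, -5.97761142e+01,  1.61363594e+00, -2.81955421e+01,
        1.28462017e-02,  5.03115487e-03,  4.84953466e-05]), 'tcp_pos': array([0.27684565, 0.61533207, 0.40383007]), 'orientation': array([-6.59133368e-01, -3.07143116e+00,  2.55542529e-03]), 'contact_force': array([-0.95717533,  0.05915291, -0.04481051]), 'moment': array([ 0.04925792, -0.01292708,  0.03464578]), 'grip_width': 0.08523096016092252}
```

View pics/side0.png

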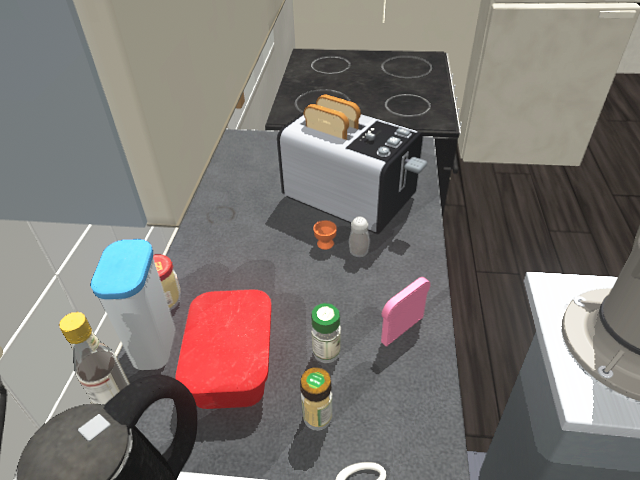

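View pics/top0.png

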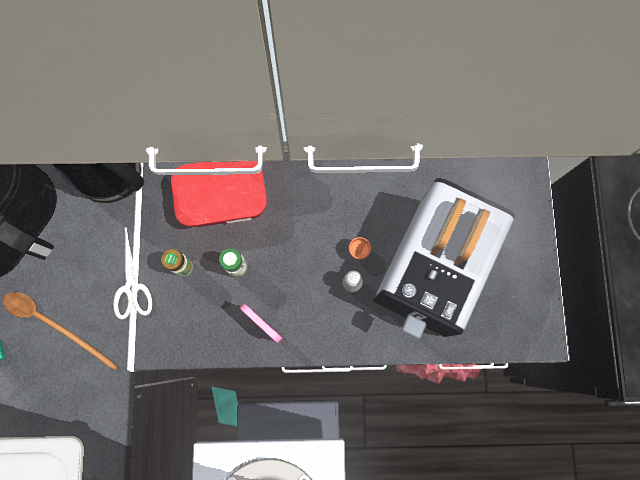

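Run:
```python
import cv2
a=cv2.imread("pics/top0.png")[170:350,365:525]; cv2.imwrite("pics/topc.png",cv2.resize(a,None,fx=3.3,fy=3.3,interpolation=cv2.INTER_CUBIC)[:600])
a=cv2.imread("pics/side0.png")[85:235,270:450]; cv2.imwrite("pics/sidec.png",cv2.resize(a,None,fx=4,fy=4,interpolation=cv2.INTER_CUBIC))
```

```text
(no output)
```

View pics/topc.png

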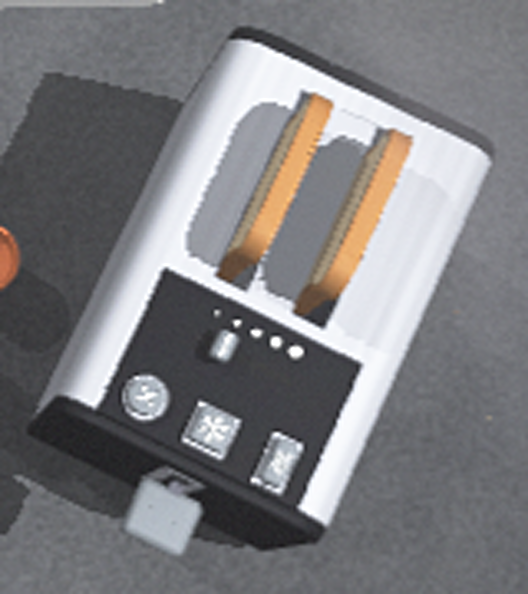

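View pics/sidec.png

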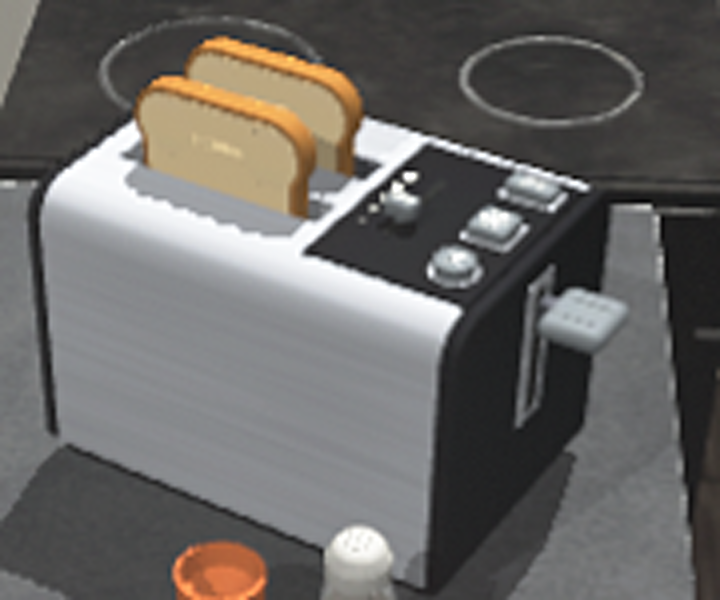

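```bash
cat > h.py <<'E'
import numpy as np, cv2
from bench import readout, grab_frame, camera_model, r
def cast(n,uv,z):
    c=camera_model(n);K=c["intrinsics"];R=c["R"];t=c["t"]
    d=np.array([(uv[0]-K[0,2])/K[0,0],(uv[1]-K[1,2])/K[1,1]]);s=d.copy()
    for _ in range(20): s=d/(1+c["k1"]*(s@s))
    o=-R.T@t; v=R.T@np.array([s[0],s[1],1]); return o+v*(z-o[2])/v[2]
E
python3 - <<'E'
from h import *
for n,(x0,x1,y0,y1) in {"top":(385,480,245,342),"side":(345,432,118,185)}.items():
    im=cv2.imread(f"pics/{n}0.png"); g=cv2.cvtColor(im,6)
    m=np.zeros_like(g); m[y0:y1,x0:x1]=(g[y0:y1,x0:x1]>105)*255
    k,lab,st,ce=cv2.connectedComponentsWithStats(m)
    for i in range(1,k):
        if st[i,4]>20:
            ys,xs=np.where(lab==i); c=((st[i,0]+(st[i,2]-1)/2),(st[i,1]+(st[i,3]-1)/2))
            print(n,st[i],ce[i].round(1),"z.191",cast(n,ce[i],.190).round(4),"z.197",cast(n,ce[i],.195).round(4),"z.155",cast(n,ce[i],.155).round(4))
P=lambda a,b:(365+a/3.3,170+b/3.3)
for p in [(163,268),(361,363)]: print(cast("top",P(*p),.183))
S=lambda a,b:(270+a/4,85+b/4)
for p in [(428,142),(303,252),(592,187),(462,308)]: print('s',cast("side",S(*p),.183))
E
```

```text
top [ 385  245   95   97 2800] [443.4 275.7] z.191 [ 0.4688 -0.3489  0.19  ] z.197 [ 0.4681 -0.3477  0.195 ] z.155 [ 0.4737 -0.3571  0.155 ]
top [429 270   8   9  53] [432.6 274.1] z.191 [ 0.4722 -0.3284  0.19  ] z.197 [ 0.4714 -0.3273  0.195 ] z.155 [ 0.4772 -0.3359  0.155 ]
top [402 284  14  14 158] [408.6 290.2] z.191 [ 0.4421 -0.2808  0.19  ] z.197 [ 0.4416 -0.28    0.195 ] z.155 [ 0.4462 -0.2867  0.155 ]
top [420 291  18  19 200] [428.6 300.1] z.191 [ 0.4227 -0.3179  0.19  ] z.197 [ 0.4222 -0.3169  0.195 ] z.155 [ 0.4261 -0.3251  0.155 ]
top [441 301  16  19 178] [448.7 309.8] z.191 [ 0.4036 -0.3548  0.19  ] z.197 [ 0.4032 -0.3536  0.195 ] z.155 [ 0.4063 -0.3632  0.155 ]
top [385 312  41  30 756] [405.5 330.1] z.191 [ 0.3673 -0.2713  0.19  ] z.197 [ 0.367  -0.2705  0.195 ] z.155 [ 0.3688 -0.2769  0.155 ]
top [428 335   9   7  23] [432. 338.] z.191 [ 0.3518 -0.3201  0.19  ] z.197 [ 0.3516 -0.319   0.195 ] z.155 [ 0.3528 -0.3273  0.155 ]
top [438 336  11   6  39] [442.6 338.7] z.191 [ 0.3501 -0.3399  0.19  ] z.197 [ 0.35   -0.3388  0.195 ] z.155 [ 0.3511 -0.3478  0.155 ]
top [448 
[... 352 characters left out ...]
4748 -0.3313  0.195 ] z.155 [ 0.4757 -0.3978  0.155 ]
side [385 136  17  12 111] [393.  141.6] z.191 [ 0.426  -0.3111  0.19  ] z.197 [ 0.4263 -0.303   0.195 ] z.155 [ 0.4238 -0.3675  0.155 ]
side [405 136  27  49 669] [422.6 161.7] z.191 [ 0.3694 -0.2434  0.19  ] z.197 [ 0.3703 -0.2359  0.195 ] z.155 [ 0.3637 -0.2955  0.155 ]
side [377 146  14  11  94] [383.2 151.2] z.191 [ 0.445  -0.2746  0.19  ] z.197 [ 0.4451 -0.2669  0.195 ] z.155 [ 0.444  -0.3287  0.155 ]
[ 0.51863218 -0.297067    0.183     ]
[ 0.46036651 -0.40959339  0.183     ]
s [ 0.46049955 -0.40479679  0.183     ]
s [ 0.52009954 -0.29155585  0.183     ]
s [ 0.37395126 -0.36414249  0.183     ]
s [ 0.43959155 -0.24766085  0.183     ]
```

Top view: stop key (round) left at px (409,290), defrost (snowflake) in the middle at (429,300), reheat right at (449,310), slide knob at (433,274). The side view agrees. Toaster yaw is about -0.48 rad, with its origin near (0.398,-0.305).

>>> {"op": "apply_moves", "data": {"deltas": [{"xyz":[0.009,-0.008,0.002],"turn":-0.006},{"xyz":[0.017,-0.0165,0.002],"turn":-0.006},{"xyz":[0.017,-0.0165,0.002],"turn":-0.006},{"xyz":[0.017,-0.0165,0.002],"turn":-0.006},{"xyz":[0.017,-0.0165,0.002],"turn":-0.006},{"xyz":[0.017,-0.0165,0.002],"turn":-0.006},{"xyz":[0.017,-0.0165,0.002],"turn":-0.006},{"xyz":[0.017,-0.0165,0.002],"turn":-0.005},{"xyz":[0.017,-0.0165,0],"turn":-0.005},{"xyz":[0.017,-0.0165,0],"turn":-0.005},{"xyz":[0.01,-0.03,0],"turn":0},{"xyz":[0.005,-0.03,0],"turn":0}], "claw": 1, "squeeze": 40}}

```text
clock: 1.1
tcp_pos: [0.4557, 0.397, 0.4204]
orientation: [0.749, 3.05, -0.001]
contact_force: [1.1, -0.2, -0.6]
grip_width: -0.0001
```

>>> {"op": "apply_moves", "data": {"deltas": [{"xyz":[0.001,-0.035,0],"turn":0},{"xyz":[0.001,-0.035,0],"turn":0},{"xyz":[0.001,-0.035,0],"turn":0},{"xyz":[0.001,-0.035,0],"turn":0},{"xyz":[0.001,-0.035,0],"turn":0},{"xyz":[0.001,-0.035,0],"turn":0},{"xyz":[0.001,-0.035,0],"turn":0},{"xyz":[0.001,-0.035,0],"turn":0},{"xyz":[0.001,-0.035,0],"turn":0},{"xyz":[0.001,-0.035,0],"turn":0},{"xyz":[0,-0.02,0],"turn":0},{"xyz":[0,0,0],"turn":0}]}}

```text
clock: 2.1
tcp_pos: [0.4634, 0.0232, 0.4209]
orientation: [0.76, 3.048, -0.002]
contact_force: [-0.3, 0.6, 0.1]
grip_width: 0.0001
```

Run:
```python
from h import *
s=readout.get_obs(); print({k:(np.round(v,4)) for k,v in s.items()})
for n in("side","top"): cv2.imwrite(f"pics/{n}1.png",grab_frame(n)[:,:,::-1])
```

```text
{'clock': np.float64(2.1), 'joints': array([-0.4783,  0.1018,  0.3181,  2.0383, -0.0363,  1.0071,  0.9398]), 'qvel': array([-0.0418,  0.013 , -0.0724, -0.016 , -0.0247, -0.0038, -0.0702]), 'tau': array([ 3.42500e-01, -3.12327e+01,  1.25440e+00, -2.65348e+01,
       -1.21000e-02, -2.29000e-02,  6.00700e-01]), 'tcp_pos': array([0.4634, 0.0232, 0.4209]), 'orientation': array([ 7.5980e-01,  3.0481e+00, -1.8000e-03]), 'contact_force': array([-0.2739,  0.5961,  0.1464]), 'moment': array([-0.0172, -0.011 , -0.0109]), 'grip_width': np.float64(0.0001)}
```

View pics/side1.png

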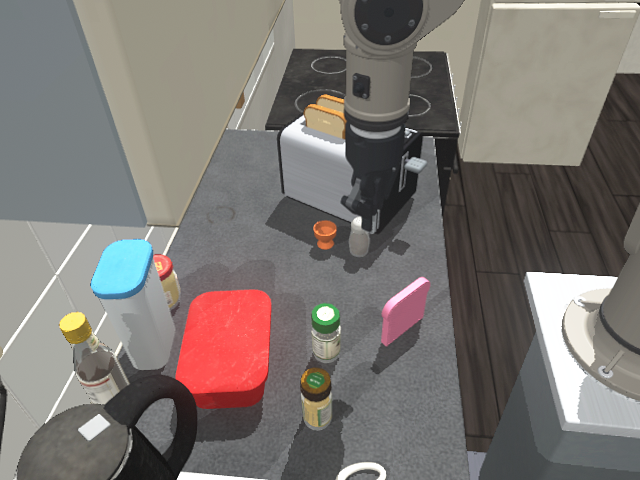

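View pics/top1.png

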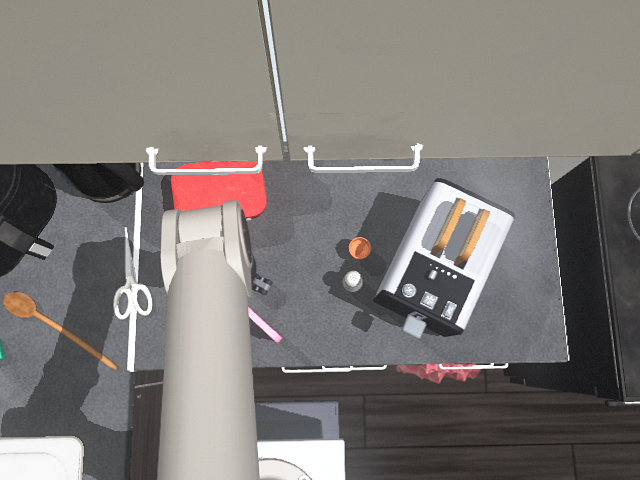

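Run:
```python
from h import *
for z in(.53,.57,.6):
  for p in [(308,150),(312,170),(418,166),(418,148),(555,155),(150,150),(265,168)]: print(z,p,cast("top",p,z).round(3))
O=np.array([.398,-.3045]);th=-.48
for a in [(74,42),(66,42),(66,-6),(66,-25),(28,0),(-26,0)]:
    x,y=np.array(a)/1e3;print(a,(O+[x*np.cos(th)-y*np.sin(th),x*np.sin(th)+y*np.cos(th)]).round(4))
```

```text
0.53 (308, 150) [ 0.595 -0.097  0.53 ]
0.53 (312, 170) [ 0.567 -0.102  0.53 ]
0.53 (418, 166) [ 0.57  -0.244  0.53 ]
0.53 (418, 148) [ 0.596 -0.245  0.53 ]
0.53 (555, 155) [ 0.583 -0.43   0.53 ]
0.53 (150, 150) [0.598 0.115 0.53 ]
0.53 (265, 168) [ 0.571 -0.039  0.53 ]
0.57 (308, 150) [ 0.58  -0.097  0.57 ]
0.57 (312, 170) [ 0.553 -0.102  0.57 ]
0.57 (418, 166) [ 0.556 -0.236  0.57 ]
0.57 (418, 148) [ 0.58  -0.237  0.57 ]
0.57 (555, 155) [ 0.568 -0.411  0.57 ]
0.57 (150, 150) [0.583 0.103 0.57 ]
0.57 (265, 168) [ 0.557 -0.042  0.57 ]
0.6 (308, 150) [ 0.568 -0.097  0.6  ]
0.6 (312, 170) [ 0.543 -0.102  0.6  ]
0.6 (418, 166) [ 0.546 -0.23   0.6  ]
0.6 (418, 148) [ 0.569 -0.231  0.6  ]
0.6 (555, 155) [ 0.557 -0.398  0.6  ]
0.6 (150, 150) [0.571 0.094 0.6  ]
0.6 (265, 168) [ 0.546 -0.045  0.6  ]
(74, 42) [ 0.483  -0.3014]
(66, 42) [ 0.4759 -0.2977]
(66, -6) [ 0.4538 -0.3403]
(66, -25) [ 0.445  -0.3572]
(28, 0) [ 0.4228 -0.3174]
(-26, 0) [ 0.3749 -0.2925]
```

>>> {"op": "apply_moves", "data": {"deltas": [{"xyz":[-0.006,-0.03,0],"turn":0},{"xyz":[-0.006,-0.03,0],"turn":0},{"xyz":[-0.006,-0.03,0],"turn":0},{"xyz":[0,-0.035,0],"turn":0},{"xyz":[0,-0.035,0],"turn":0},{"xyz":[0,-0.035,0],"turn":0},{"xyz":[0,-0.035,0],"turn":0},{"xyz":[0,-0.035,0],"turn":0},{"xyz":[0,-0.035,0],"turn":0},{"xyz":[0.013,-0.012,-0.01],"turn":0},{"xyz":[0.013,-0.006,-0.01],"turn":0},{"xyz":[0,0,0],"turn":0}]}}

```text
clock: 3.2
tcp_pos: [0.474, -0.2886, 0.3989]
orientation: [-0.744, -3.051, 0.001]
contact_force: [-0.3, 1.1, 0.2]
grip_width: -0.0002
```

Run:
```python
from h import *
s=readout.get_obs(); print({k:(np.round(v,4)) for k,v in s.items() if k in("tcp_pos","orientation","contact_force","clock")})
R=cv2.Rodrigues(s["orientation"])[0]; print(R.round(3))
for n in("side","top"): cv2.imwrite(f"pics/{n}2.png",grab_frame(n)[:,:,::-1])
a=cv2.imread("pics/side2.png")[60:260,270:470]; cv2.imwrite("pics/side2c.png",cv2.resize(a,None,fx=3,fy=3,interpolation=cv2.INTER_CUBIC))
```

```text
{'clock': np.float64(3.2), 'tcp_pos': array([ 0.474 , -0.2886,  0.3989]), 'orientation': array([-7.4420e-01, -3.0506e+00,  5.0000e-04]), 'contact_force': array([-0.2751,  1.1444,  0.1822])}
[[-0.888  0.46  -0.002]
 [ 0.46   0.888  0.   ]
 [ 0.001 -0.001 -1.   ]]
```

View pics/side2c.png

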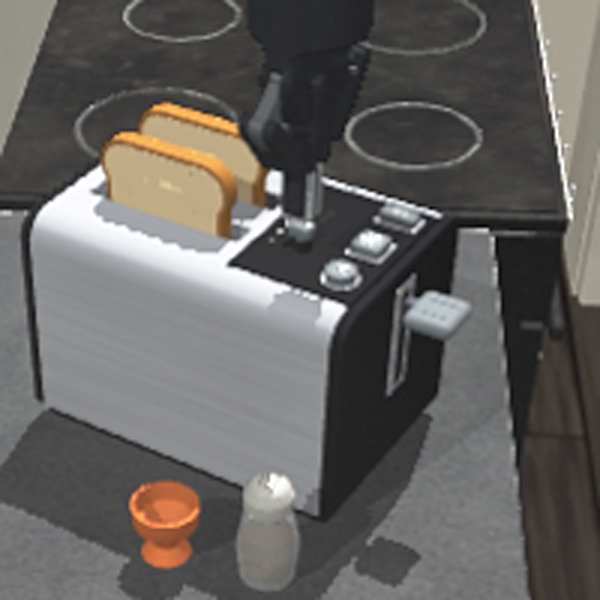

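View pics/top2.png

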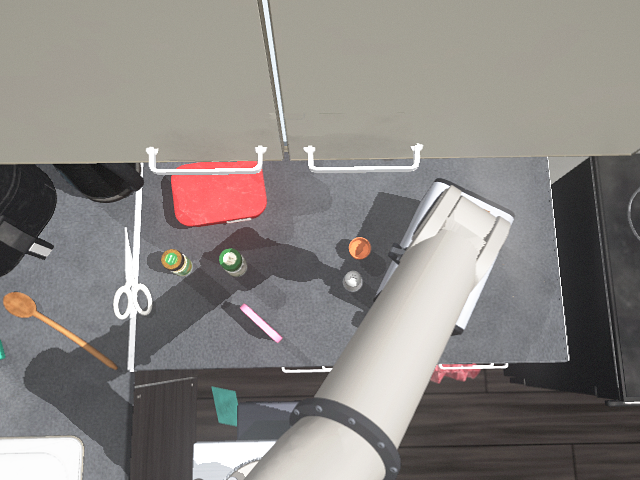

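Run:
```python
from h import *
c=camera_model("side")
def pr(X):
    p=c["R"]@np.array(X)+c["t"]; s=p[:2]/p[2]; s=s*(1+c["k1"]*(s@s)); return s*c["intrinsics"][0,0]+c["intrinsics"][:2,2]
for z in(.226,.215,.239): print(z,pr((.474,-.2886,z)), (pr((.474,-.2886,z))-[270,60])*3)
a=cv2.imread("pics/side2.png")[100:160,340:400]; cv2.imwrite("pics/side2d.png",cv2.resize(a,None,fx=9,fy=9,interpolation=cv2.INTER_CUBIC))
```

```text
0.226 [369.48934284 130.89239227] [298.46802853 212.6771768 ]
0.215 [369.25125536 135.81418134] [297.75376608 227.44254402]
0.239 [369.77588944 124.97836718] [299.32766833 194.93510153]
```

View pics/side2d.png

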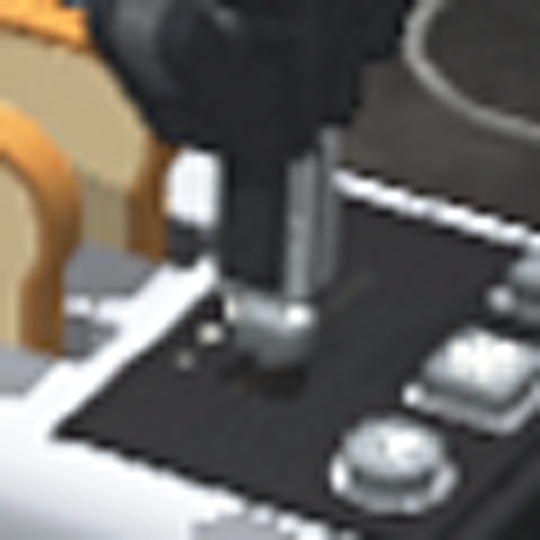

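>>> {"op": "apply_moves", "data": {"deltas": [{"xyz":[0.005,-0.003,-0.01],"turn":0},{"xyz":[0,0,-0.01],"turn":0},{"xyz":[0,0,-0.008],"turn":0},{"xyz":[0,0,-0.005],"turn":0},{"xyz":[0,0,-0.003],"turn":0},{"xyz":[0,0,0],"turn":0},{"xyz":[0,0,0],"turn":0}]}}

```text
clock: 3.88
tcp_pos: [0.4769, -0.2919, 0.3647]
orientation: [-0.747, -3.051, -0.0]
contact_force: [0.2, -0.2, -0.5]
grip_width: 0.0001
```

>>> {"op": "apply_moves", "data": {"deltas": [{"xyz":[0,0,-0.002],"turn":0},{"xyz":[-0.0023,-0.0044,0],"turn":0},{"xyz":[-0.0023,-0.0044,0],"turn":0},{"xyz":[-0.0023,-0.0044,0],"turn":0},{"xyz":[-0.0023,-0.0044,0],"turn":0},{"xyz":[-0.0023,-0.0044,0],"turn":0},{"xyz":[-0.0023,-0.0044,0],"turn":0},{"xyz":[0,0,0],"turn":0}]}}

```text
clock: 4.55
tcp_pos: [0.4625, -0.3195, 0.3629]
orientation: [0.749, 3.051, -0.001]
contact_force: [0.7, 2.1, 0.2]
grip_width: 0.0002
```

Run:
```python
from h import *
s=readout.get_obs(); print(s["tcp_pos"].round(4),s["contact_force"].round(2))
cv2.imwrite("pics/side3.png",grab_frame("side")[:,:,::-1])
a=cv2.imread("pics/side3.png")[100:160,340:400]; cv2.imwrite("pics/side3d.png",cv2.resize(a,None,fx=9,fy=9,interpolation=cv2.INTER_CUBIC))
```

```text
[ 0.4625 -0.3195  0.3629] [0.74 2.14 0.22]
```

View pics/side3d.png

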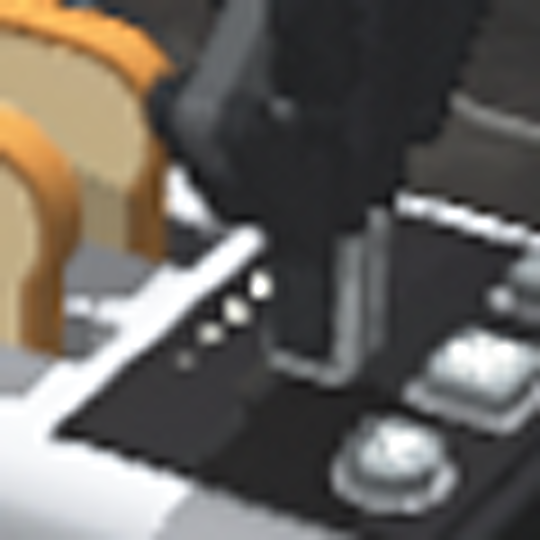

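>>> {"op": "apply_moves", "data": {"deltas": [{"xyz":[-0.0023,-0.0044,0],"turn":0},{"xyz":[-0.0023,-0.0044,0],"turn":0},{"xyz":[-0.0023,-0.0044,0],"turn":0},{"xyz":[-0.0019,-0.0036,0],"turn":0},{"xyz":[0,0,0],"turn":0},{"xyz":[0,0,0],"turn":0}]}}

```text
clock: 5.1
tcp_pos: [0.454, -0.3357, 0.3627]
orientation: [-0.748, -3.051, 0.001]
contact_force: [0.6, -0.4, -0.1]
grip_width: -0.0003
```

>>> {"op": "apply_moves", "data": {"deltas": [{"xyz":[-0.0009,-0.0018,0],"turn":0},{"xyz":[-0.0005,-0.0009,0],"turn":0},{"xyz":[0,0,0],"turn":0}]}}

```text
clock: 5.35
tcp_pos: [0.4529, -0.3378, 0.3627]
orientation: [-0.746, -3.052, -0.0]
contact_force: [1.8, 2.0, -0.5]
grip_width: -0.0003
```

>>> {"op": "apply_moves", "data": {"deltas": [{"xyz":[-0.0009,-0.0018,0],"turn":0},{"xyz":[0,0,0],"turn":0},{"xyz":[0,0,0],"turn":0}]}}

```text
clock: 5.6
tcp_pos: [0.452, -0.3396, 0.3627]
orientation: [-0.747, -3.052, -0.0]
contact_force: [1.1, 1.0, 0.5]
grip_width: -0.0001
```

>>> {"op": "apply_moves", "data": {"deltas": [{"xyz":[-0.0009,-0.0018,0],"turn":0},{"xyz":[0,0,0],"turn":0},{"xyz":[0,0,0],"turn":0}]}}

```text
clock: 5.85
tcp_pos: [0.451, -0.3416, 0.3627]
orientation: [-0.747, -3.051, 0.0]
contact_force: [-0.7, 0.2, 0.1]
grip_width: -0.0002
```

>>> {"op": "apply_moves", "data": {"deltas": [{"xyz":[-0.0009,-0.0018,0],"turn":0},{"xyz":[-0.0009,-0.0018,0],"turn":0},{"xyz":[0,0,0],"turn":0}]}}

```text
clock: 6.1
tcp_pos: [0.4499, -0.3453, 0.3635]
orientation: [0.745, 3.05, -0.001]
contact_force: [0.1, 1.4, 4.8]
grip_width: 0.0001
```

Run:
```python
from h import *
s=readout.get_obs(); print(s["tcp_pos"].round(4),s["contact_force"].round(2))
cv2.imwrite("pics/side4.png",grab_frame("side")[:,:,::-1])
a=cv2.imread("pics/side4.png")[100:160,340:400]; cv2.imwrite("pics/side4d.png",cv2.resize(a,None,fx=9,fy=9,interpolation=cv2.INTER_CUBIC))
```

```text
[ 0.4499 -0.3453  0.3635] [0.09 1.37 4.76]
```

View pics/side4d.png

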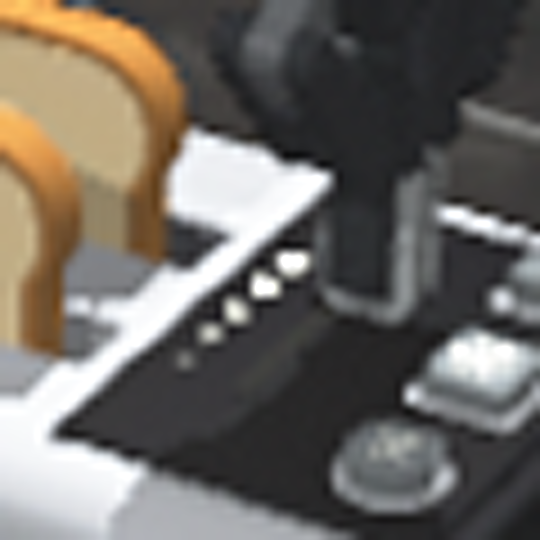

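>>> {"op": "apply_moves", "data": {"deltas": [{"xyz":[0.0023,0.0044,0.0],"turn":0},{"xyz":[0.0023,0.0044,0.005],"turn":0},{"xyz":[-0.004,0.01,0.015],"turn":0},{"xyz":[-0.02,0.02,0.02],"turn":0},{"xyz":[-0.02,0.03,0.02],"turn":0},{"xyz":[-0.02,0.03,0],"turn":0},{"xyz":[-0.02,0.03,0],"turn":0},{"xyz":[0,0.03,0],"turn":0},{"xyz":[0,0.03,0],"turn":0},{"xyz":[0,0.03,0],"turn":0},{"xyz":[0,0,0],"turn":0}]}}

```text
clock: 7.07
tcp_pos: [0.3696, -0.1215, 0.4226]
orientation: [-0.736, -3.053, -0.002]
contact_force: [0.5, -0.8, 1.0]
grip_width: 0.0001
```

```bash
cat > look.py <<'E'
from h import *
import sys
i=sys.argv[1]
s=readout.get_obs(); print(s["clock"],s["tcp_pos"].round(4),s["contact_force"].round(2))
for n,(y0,y1,x0,x1) in {"side":(85,235,270,450),"top":(170,350,365,525)}.items():
    f=grab_frame(n)[:,:,::-1]; cv2.imwrite(f"pics/{n}{i}.png",f)
    cv2.imwrite(f"pics/{n}{i}d.png",cv2.resize(f[y0:y1,x0:x1],None,fx=3.3,fy=3.3,interpolation=cv2.INTER_CUBIC))
E
python3 look.py 5
```

```text
7.0667 [ 0.3696 -0.1215  0.4226] [ 0.52 -0.78  0.96]
```

View pics/side5d.png

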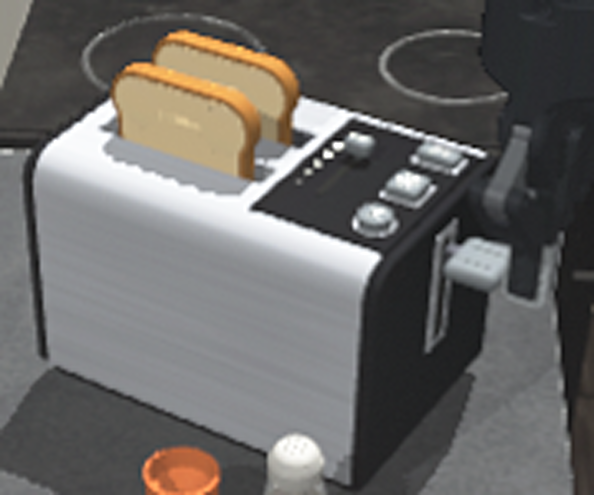

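View pics/top5d.png

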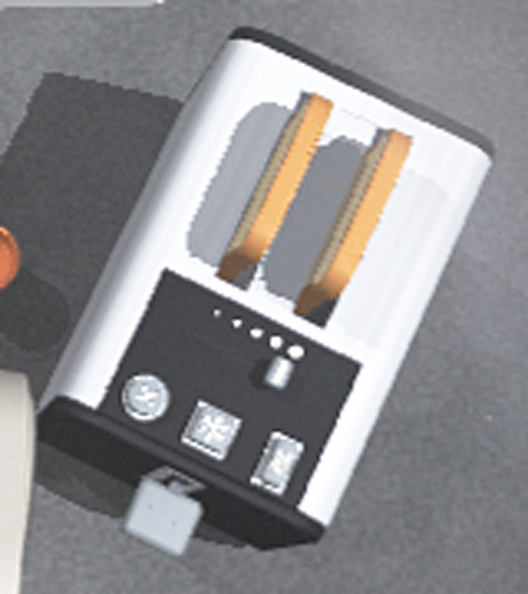

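```bash
cat > knob.py <<'E'
from h import *
import sys
def knob(f,tag):
    g=cv2.cvtColor(f,6)
    m=((g>105)*255).astype(np.uint8); m[:, :390]=0; m[:,480:]=0
    k,lab,st,ce=cv2.connectedComponentsWithStats(m)
    for i in range(1,k):
        if 8<st[i,4]<260 and 260<ce[i][1]<320:
            p=cast("top",ce[i],.195 if ce[i][1]<288 else .19)[:2]-[.398,-.3045]
            th=-.48; print(tag,ce[i].round(1),st[i,4],"toaster xy",(p[0]*np.cos(th)+p[1]*np.sin(th)).round(4),(-p[0]*np.sin(th)+p[1]*np.cos(th)).round(4))
for a in sys.argv[1:]: knob(cv2.imread(a),a)
E
python3 knob.py pics/top0.png pics/top5.png
```

```text
pics/top0.png [442.4 270.5] 10 toaster xy 0.0904 -0.0002
pics/top0.png [432.6 274.1] 53 toaster xy 0.0757 0.0137
pics/top0.png [448.2 273.3] 12 toaster xy 0.0904 -0.0124
pics/top0.png [454.1 276.2] 18 toaster xy 0.0904 -0.0246
pics/top0.png [408.6 290.2] 158 toaster xy 0.0282 0.0414
pics/top0.png [428.6 300.1] 200 toaster xy 0.0281 -0.0005
pics/top0.png [448.7 309.8] 178 toaster xy 0.0282 -0.0421
pics/top5.png [442.5 270.6] 11 toaster xy 0.0902 -0.0004
pics/top5.png [448.4 273.4] 13 toaster xy 0.0904 -0.0126
pics/top5.png [450.4 280.9] 76 toaster xy 0.0789 -0.022
pics/top5.png [408.7 290. ] 167 toaster xy 0.0286 0.0413
pics/top5.png [428.5 299.9] 208 toaster xy 0.0282 -0.0002
pics/top5.png [448.6 310. ] 188 toaster xy 0.0277 -0.0419
```

>>> {"op": "apply_moves", "data": {"deltas": [{"xyz":[0.012,-0.026,0],"turn":0},{"xyz":[0.012,-0.026,0],"turn":0},{"xyz":[0.012,-0.026,0],"turn":0},{"xyz":[0.012,-0.026,0],"turn":0},{"xyz":[0.012,-0.026,0],"turn":0},{"xyz":[0.012,-0.026,0],"turn":0},{"xyz":[0.012,-0.026,0],"turn":0},{"xyz":[0.01,-0.026,0],"turn":0},{"xyz":[0,0,-0.02],"turn":0},{"xyz":[0,0,-0.015],"turn":0},{"xyz":[0,0,-0.01],"turn":0},{"xyz":[0,0,0],"turn":0}]}}

```text
clock: 8.17
tcp_pos: [0.4629, -0.3345, 0.3754]
orientation: [-0.747, -3.047, -0.0]
contact_force: [-0.5, 1.1, 0.0]
grip_width: -0.0003
```

```bash
cat > st.py <<'E'
from h import *
s=readout.get_obs();p=s["tcp_pos"];q=p[:2]-[.398,-.3045];th=-.48
R=cv2.Rodrigues(s["orientation"])[0]
print(s["clock"].round(2),p.round(4),"toaster",(q[0]*np.cos(th)+q[1]*np.sin(th)).round(4),(-q[0]*np.sin(th)+q[1]*np.cos(th)).round(4),"F",s["contact_force"].round(1),"yaw",np.arctan2(-R[0,1],R[1,1]).round(3))
E
python3 st.py
```

```text
Traceback (most recent call last):
  File "st.py", line 4, in <module>
    print(s["clock"].round(2),p.round(4),"toaster",(q[0]*np.cos(th)+q[1]*np.sin(th)).round(4),(-q[0]*np.sin(th)+q[1]*np.cos(th)).round(4),"F",s["contact_force"].round(1),"yaw",np.arctan2(-R[0,1],R[1,1]).round(3))
          ^^^^^^^^^^^^^^^^
AttributeError: 'float' object has no attribute 'round'
```

>>> {"op": "apply_moves", "data": {"deltas": [{"xyz":[0.002,0.0055,0],"turn":0},{"xyz":[0,0,-0.006],"turn":0},{"xyz":[0,0,-0.005],"turn":0},{"xyz":[0,0,-0.004],"turn":0},{"xyz":[0,0,0],"turn":0},{"xyz":[0,0,0],"turn":0}]}}

```text
clock: 8.67
tcp_pos: [0.4659, -0.3287, 0.3627]
orientation: [-0.746, -3.051, -0.0]
contact_force: [-0.4, 0.6, 0.7]
grip_width: -0.0001
```

```bash
sed -i 's/s\["clock"\].round(2)/round(s["clock"],2)/' st.py; python3 st.py
```

```text
8.67 [ 0.4659 -0.3287  0.3627] toaster 0.0714 0.0099 F [-0.4  0.6  0.7] yaw -0.48
```

>>> {"op": "apply_moves", "data": {"deltas": [{"xyz":[0,0,-0.001],"turn":0},{"xyz":[0,0,0],"turn":0},{"xyz":[0,0,0],"turn":0}]}}

```text
clock: 8.92
tcp_pos: [0.466, -0.3288, 0.3619]
orientation: [0.747, 3.051, -0.0]
contact_force: [0.2, 0.6, 0.4]
grip_width: -0.0002
```

>>> {"op": "apply_moves", "data": {"deltas": [{"xyz":[0,0,-0.001],"turn":0},{"xyz":[0,0,0],"turn":0},{"xyz":[0,0,0],"turn":0}]}}

```text
clock: 9.17
tcp_pos: [0.466, -0.3287, 0.3607]
orientation: [-0.746, -3.052, -0.0]
contact_force: [-0.5, 0.7, 0.3]
grip_width: 0.0001
```

>>> {"op": "apply_moves", "data": {"deltas": [{"xyz":[0,0,-0.0012],"turn":0},{"xyz":[-0.0023,-0.0044,0],"turn":0},{"xyz":[-0.0023,-0.0044,0],"turn":0},{"xyz":[-0.0014,-0.0027,0],"turn":0},{"xyz":[0,0,0],"turn":0},{"xyz":[0,0,0],"turn":0}]}}

```text
clock: 9.67
tcp_pos: [0.4597, -0.3406, 0.3595]
orientation: [-0.748, -3.051, 0.0]
contact_force: [0.3, 0.9, -0.1]
grip_width: 0.0002
```

>>> {"op": "apply_moves", "data": {"deltas": [{"xyz":[-0.0009,-0.0018,0],"turn":0},{"xyz":[0,0,0],"turn":0},{"xyz":[0,0,0],"turn":0}]}}

```text
clock: 9.92
tcp_pos: [0.4591, -0.342, 0.3595]
orientation: [-0.746, -3.052, -0.0]
contact_force: [0.5, 0.7, 0.2]
grip_width: -0.0001
```

>>> {"op": "apply_moves", "data": {"deltas": [{"xyz":[-0.0009,-0.0018,0],"turn":0},{"xyz":[0,0,0],"turn":0},{"xyz":[0,0,0],"turn":0}]}}

```text
clock: 10.17
tcp_pos: [0.4582, -0.3438, 0.3595]
orientation: [-0.746, -3.052, -0.0]
contact_force: [0.3, 1.4, 0.3]
grip_width: 0.0004
```

```bash
python3 st.py
```

```text
10.17 [ 0.4582 -0.3438  0.3595] toaster 0.0715 -0.007 F [0.3 1.4 0.3] yaw -0.48
```

Continue in 2 mm steps until the stop pushes back.

>>> {"op": "apply_moves", "data": {"deltas": [{"xyz":[-0.0009,-0.0018,0],"turn":0},{"xyz":[0,0,0],"turn":0},{"xyz":[0,0,0],"turn":0}]}}

```text
clock: 10.42
tcp_pos: [0.4579, -0.3446, 0.3594]
orientation: [-0.745, -3.052, -0.003]
contact_force: [2.4, 5.0, 0.2]
grip_width: -0.0
```

>>> {"op": "apply_moves", "data": {"deltas": [{"xyz":[-0.0009,-0.0018,0],"turn":0},{"xyz":[0,0,0],"turn":0},{"xyz":[0,0,0],"turn":0}]}}

```text
clock: 10.67
tcp_pos: [0.4577, -0.3452, 0.3593]
orientation: [-0.743, -3.052, -0.007]
contact_force: [2.6, 8.0, 2.0]
grip_width: 0.0
```

>>> {"op": "apply_moves", "data": {"deltas": [{"xyz":[-0.0009,-0.0018,0],"turn":0},{"xyz":[0,0,0],"turn":0},{"xyz":[0,0,0],"turn":0}]}}

```text
clock: 10.92
tcp_pos: [0.4575, -0.3458, 0.3593]
orientation: [-0.741, -3.053, -0.01]
contact_force: [4.1, 12.4, 3.7]
grip_width: -0.0002
```

```bash
python3 st.py
```

```text
10.92 [ 0.4575 -0.3458  0.3593] toaster 0.0718 -0.0091 F [ 4.1 12.4  3.7] yaw -0.476
```

>>> {"op": "apply_moves", "data": {"deltas": [{"xyz":[0.0035,0.0072,0],"turn":0},{"xyz":[0.0035,0.0072,0.002],"turn":0},{"xyz":[0,0,0.02],"turn":0},{"xyz":[0,0,0.02],"turn":0},{"xyz":[-0.02,0.01,0],"turn":0},{"xyz":[-0.02,0.01,0],"turn":0},{"xyz":[-0.02,0.01,0],"turn":0},{"xyz":[-0.02,0.01,0],"turn":0},{"xyz":[-0.02,0.01,0],"turn":0},{"xyz":[0,0,0],"turn":0},{"xyz":[0,0,0],"turn":0}]}}

```text
clock: 11.83
tcp_pos: [0.3616, -0.2849, 0.4019]
orientation: [0.747, 3.05, 0.001]
contact_force: [0.4, -0.9, 0.8]
grip_width: -0.0
```

```bash
python3 st.py; python3 look.py 6; python3 knob.py pics/top6.png
```

```text
11.83 [ 0.3616 -0.2849  0.4019] toaster -0.0414 0.0006 F [ 0.4 -0.9  0.8] yaw -0.481
11.8333 [ 0.3616 -0.2849  0.4019] [ 0.4  -0.87  0.85]
pics/top6.png [442.4 270.5] 10 toaster xy 0.0904 -0.0002
pics/top6.png [408.6 290. ] 161 toaster xy 0.0284 0.0415
pics/top6.png [424.8 297.6] 77 toaster xy 0.0291 0.008
pics/top6.png [394.5 314.9] 13 toaster xy -0.0262 0.0456
```

View pics/side6d.png

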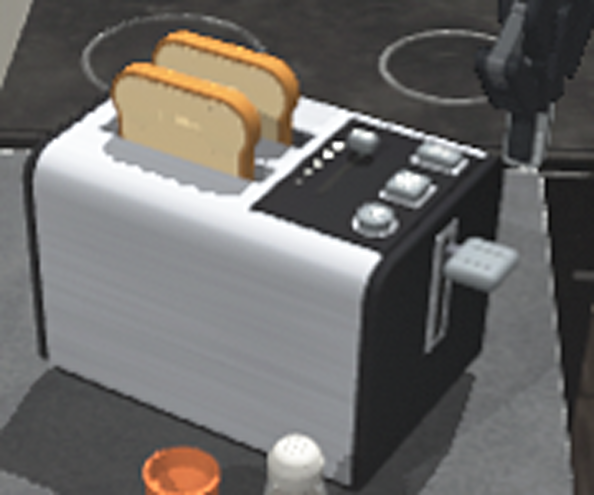

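View pics/top6d.png

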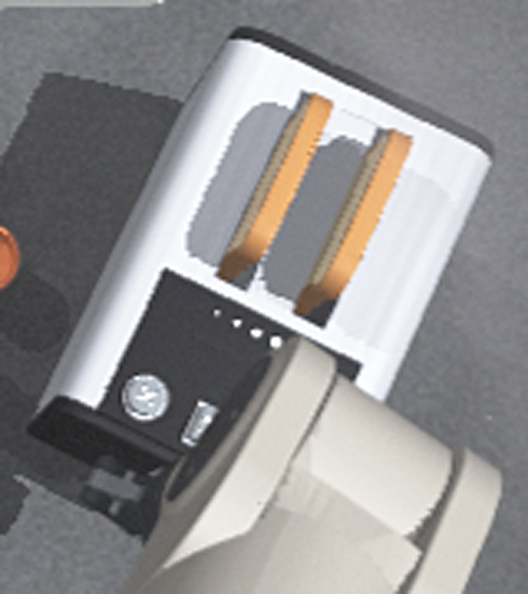

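>>> {"op": "apply_moves", "data": {"deltas": [{"xyz":[0,0,-0.02],"turn":0},{"xyz":[0,0,-0.02],"turn":0},{"xyz":[0,0,-0.015],"turn":0},{"xyz":[0,0,-0.01],"turn":0},{"xyz":[0,0,-0.005],"turn":0},{"xyz":[0,0,-0.005],"turn":0},{"xyz":[0,0,-0.005],"turn":0},{"xyz":[0,0,0],"turn":0},{"xyz":[0,0,0],"turn":0}]}}

```text
clock: 12.68
tcp_pos: [0.3626, -0.2851, 0.3219]
orientation: [0.747, 3.051, -0.0]
contact_force: [-2.4, 0.2, 4.2]
grip_width: 0.0
```

>>> {"op": "apply_moves", "data": {"deltas": [{"xyz":[0,0,-0.005],"turn":0},{"xyz":[0,0,-0.005],"turn":0},{"xyz":[0,0,-0.005],"turn":0},{"xyz":[0,0,-0.005],"turn":0},{"xyz":[0,0,-0.005],"turn":0},{"xyz":[0,0,-0.003],"turn":0},{"xyz":[0,0,0],"turn":0},{"xyz":[0,0,0],"turn":0}]}}

```text
clock: 13.35
tcp_pos: [0.3628, -0.2851, 0.2935]
orientation: [0.746, 3.051, -0.001]
contact_force: [1.0, -1.0, 2.7]
grip_width: -0.0002
```

```bash
python3 st.py; python3 look.py 7
```

```text
13.35 [ 0.3628 -0.2851  0.2935] toaster -0.0402 0.0009 F [ 1.  -1.   2.7] yaw -0.48
13.35 [ 0.3628 -0.2851  0.2935] [ 1.01 -1.01  2.66]
```

View pics/side7d.png

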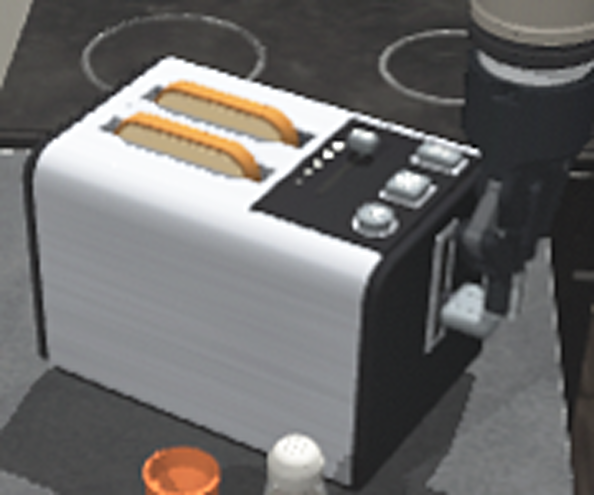

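>>> {"op": "apply_moves", "data": {"deltas": [{"xyz":[0,0,-0.003],"turn":0},{"xyz":[0,0,-0.003],"turn":0},{"xyz":[0,0,-0.002],"turn":0},{"xyz":[0,0,0],"turn":0},{"xyz":[0,0,0],"turn":0}]}}

```text
clock: 13.87
tcp_pos: [0.3628, -0.2851, 0.2858]
orientation: [0.746, 3.05, -0.001]
contact_force: [-0.2, -1.1, 5.3]
grip_width: -0.0001
```

>>> {"op": "apply_moves", "data": {"deltas": [{"xyz":[0,0,-0.002],"turn":0},{"xyz":[0,0,0],"turn":0},{"xyz":[0,0,0],"turn":0}]}}

```text
clock: 14.12
tcp_pos: [0.3627, -0.2851, 0.2839]
orientation: [0.746, 3.05, -0.001]
contact_force: [0.4, -1.6, 5.2]
grip_width: 0.0003
```

>>> {"op": "apply_moves", "data": {"deltas": [{"xyz":[0,0,-0.002],"turn":0},{"xyz":[0,0,0],"turn":0},{"xyz":[0,0,0],"turn":0}]}}

```text
clock: 14.37
tcp_pos: [0.3628, -0.2851, 0.2819]
orientation: [0.746, 3.051, -0.001]
contact_force: [1.2, -2.0, 6.0]
grip_width: -0.0002
```

>>> {"op": "apply_moves", "data": {"deltas": [{"xyz":[0,0,0.004],"turn":0},{"xyz":[0,0,0.006],"turn":0},{"xyz":[0,0,0.01],"turn":0},{"xyz":[0,0,0.02],"turn":0},{"xyz":[0,0,0.03],"turn":0},{"xyz":[0,0,0.03],"turn":0},{"xyz":[0,0,0.02],"turn":0},{"xyz":[0,0,0],"turn":0},{"xyz":[0,0,0],"turn":0}]}}

```text
clock: 15.12
tcp_pos: [0.3622, -0.2845, 0.4025]
orientation: [0.745, 3.05, 0.001]
contact_force: [0.1, 0.7, -0.9]
grip_width: -0.0001
```

```bash
python3 st.py; python3 look.py 8
```

```text
15.12 [ 0.3622 -0.2845  0.4025] toaster -0.041 0.0012 F [ 0.1  0.7 -0.9] yaw -0.479
15.1167 [ 0.3622 -0.2845  0.4025] [ 0.07  0.73 -0.87]
```

View pics/side8d.png

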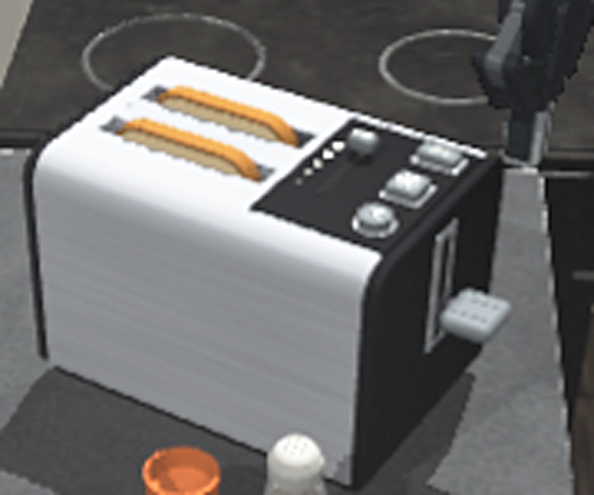

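>>> {"op": "apply_moves", "data": {"deltas": [{"xyz":[0.0151,-0.0082,0],"turn":0},{"xyz":[0.0151,-0.0082,0],"turn":0},{"xyz":[0.0151,-0.0082,0],"turn":0},{"xyz":[0.0151,-0.0082,0],"turn":0},{"xyz":[0,0,-0.01],"turn":0},{"xyz":[0,0,-0.01],"turn":0},{"xyz":[0,0,0],"turn":0},{"xyz":[0,0,0],"turn":0}]}}

```text
clock: 15.88
tcp_pos: [0.4215, -0.317, 0.3799]
orientation: [-0.747, -3.047, -0.002]
contact_force: [0.1, -0.5, 0.4]
grip_width: -0.0001
```

```bash
python3 st.py; python3 look.py 9
```

```text
15.88 [ 0.4215 -0.317   0.3799] toaster 0.0266 -0.0003 F [ 0.1 -0.5  0.4] yaw -0.481
15.8833 [ 0.4215 -0.317   0.3799] [ 0.05 -0.5   0.43]
```

View pics/side9d.png

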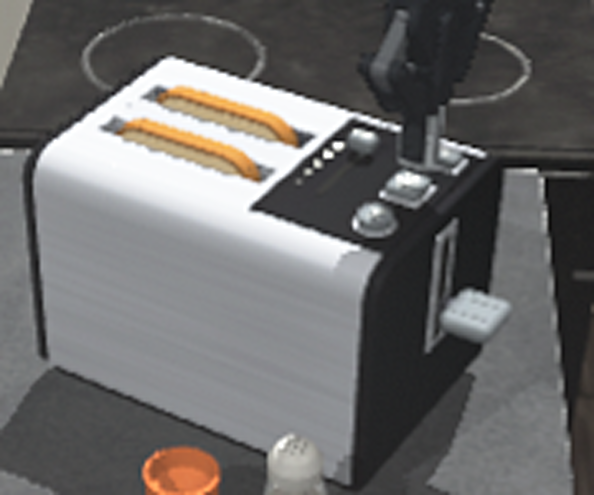

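>>> {"op": "apply_moves", "data": {"deltas": [{"xyz":[0.001,0,-0.006],"turn":0},{"xyz":[0,0,-0.006],"turn":0},{"xyz":[0,0,-0.003],"turn":0},{"xyz":[0,0,-0.002],"turn":0},{"xyz":[0,0,-0.001],"turn":0},{"xyz":[0,0,0],"turn":0},{"xyz":[0,0,0],"turn":0}]}}

```text
clock: 16.57
tcp_pos: [0.4238, -0.3176, 0.3636]
orientation: [-0.746, -3.051, -0.0]
contact_force: [-0.9, 1.0, 1.6]
grip_width: -0.0004
```

>>> {"op": "apply_moves", "data": {"deltas": [{"xyz":[0,0,-0.0015],"turn":0},{"xyz":[0,0,0],"turn":0},{"xyz":[0,0,0],"turn":0}]}}

```text
clock: 16.82
tcp_pos: [0.4239, -0.3177, 0.3622]
orientation: [0.746, 3.051, -0.0]
contact_force: [0.4, 0.7, 2.9]
grip_width: -0.0001
```

>>> {"op": "apply_moves", "data": {"deltas": [{"xyz":[0,0,-0.0015],"turn":0},{"xyz":[0,0,0],"turn":0},{"xyz":[0,0,0],"turn":0}]}}

```text
clock: 17.07
tcp_pos: [0.424, -0.3177, 0.3607]
orientation: [0.746, 3.051, -0.0]
contact_force: [-1.4, 0.3, 4.0]
grip_width: -0.0002
```

>>> {"op": "apply_moves", "data": {"deltas": [{"xyz":[0,0,-0.0015],"turn":0},{"xyz":[0,0,0],"turn":0},{"xyz":[0,0,0],"turn":0}]}}

```text
clock: 17.32
tcp_pos: [0.4239, -0.3178, 0.3595]
orientation: [0.746, 3.051, 0.0]
contact_force: [-1.4, 1.5, 8.1]
grip_width: 0.0
```

Reached the end of travel (8 N, above the 4.5 N spring); one more millimetre to be sure, then release.

>>> {"op": "apply_moves", "data": {"deltas": [{"xyz":[0,0,-0.001],"turn":0},{"xyz":[0,0,0],"turn":0},{"xyz":[0,0,0],"turn":0}]}}

```text
clock: 17.57
tcp_pos: [0.4239, -0.3179, 0.3593]
orientation: [0.747, 3.051, 0.001]
contact_force: [-4.1, 3.3, 16.7]
grip_width: -0.0001
```

>>> {"op": "apply_moves", "data": {"deltas": [{"xyz":[0,0,0.005],"turn":0},{"xyz":[0,0,0.01],"turn":0},{"xyz":[0,0,0.02],"turn":0},{"xyz":[0,0,0.02],"turn":0},{"xyz":[-0.02,0.02,0.005],"turn":0},{"xyz":[-0.02,0.03,0],"turn":0},{"xyz":[-0.01,0.03,0],"turn":0},{"xyz":[0,0.03,0],"turn":0},{"xyz":[0,0.03,0],"turn":0},{"xyz":[0,0.03,0],"turn":0},{"xyz":[0,0,0],"turn":0},{"xyz":[0,0,0],"turn":0}]}}

```text
clock: 18.57
tcp_pos: [0.3739, -0.1465, 0.4182]
orientation: [0.741, 3.053, 0.001]
contact_force: [-0.4, 0.5, -0.2]
grip_width: -0.0001
```

```bash
python3 st.py; python3 look.py 10; python3 knob.py pics/top10.png
```

```text
18.57 [ 0.3739 -0.1465  0.4182] toaster -0.0944 0.129 F [-0.4  0.5 -0.2] yaw -0.476
18.5667 [ 0.3739 -0.1465  0.4182] [-0.41  0.55 -0.22]
pics/top10.png [442.4 270.5] 10 toaster xy 0.0904 -0.0002
pics/top10.png [448.4 273.4] 13 toaster xy 0.0904 -0.0126
pics/top10.png [452.4 281.9] 77 toaster xy 0.0788 -0.0261
pics/top10.png [408.7 290.1] 163 toaster xy 0.0285 0.0414
pics/top10.png [428.5 299.9] 208 toaster xy 0.0282 -0.0002
pics/top10.png [448.6 309.9] 181 toaster xy 0.0281 -0.042
pics/top10.png [417.1 314.9] 40 toaster xy -0.0072 0.0075
```

View pics/side10.png

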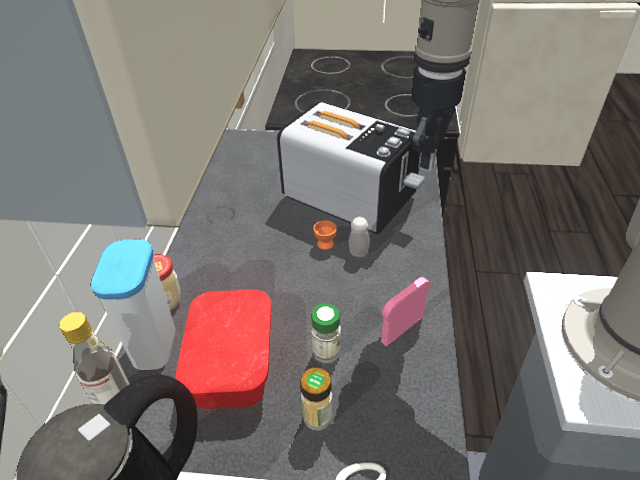

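View pics/top10d.png

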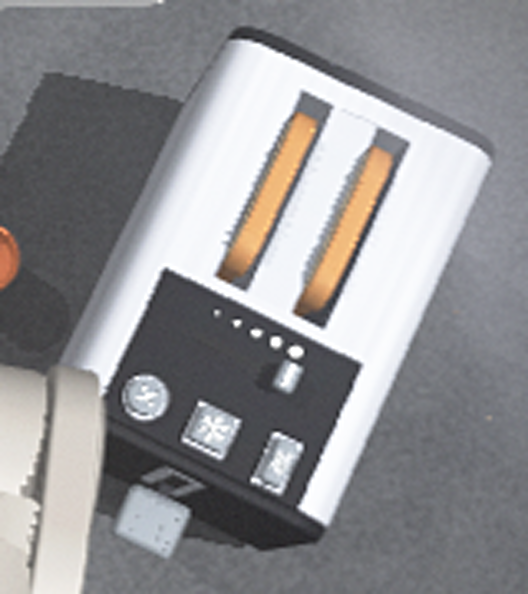

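The knob is at the biggest dot, the lever and bread are down, the keys are up, the other things haven't moved and the arm is clear.

```bash
python3 -c "
from bench import r
print(r.hand_in())"
```

```text
the job is handed in; nothing more can be done
None
```

I set the browning slide to dark, pressed the lever until it caught, pressed the defrost key fully, and handed the job in at about 18.7 s. No verdict was reported.

- **Slide:** The first push stopped about 4 mm short; by the camera it was at about 0.046 m, right on the limit. I pushed again with the fingertip lower until the stop pushed back with about 13 N. The last top view puts the knob at about toaster y -26 mm, against the stop (-25 mm) within measuring error.
- **Lever:** I pressed it about 46 mm down and let go. The pictures afterwards show it staying down with both slices lowered.
- **Defrost key:** It is the middle one of the three. I pressed it about 5 mm to its end, with the last reading at 17 N, and released it.
- **Last checks:** The other two keys were never touched and all three look up. In the last pictures the other things on the worktop look unmoved, though I judged that by eye and did not measure it. The force on the tool is within its noise, so the arm was touching nothing.

The two cameras disagreed by about 5 mm in y on the toaster's position. I relied on the top camera, and the contacts matched it.

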